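Unlock the belt tensioner and hold it slack

ROBOT

A 7-joint arm with a two-finger parallel gripper is mounted at the origin on the work surface. World frame = base frame: x ahead of the robot, y to its left, z up, the work surface at z = 0. Lengths are in m, angles in rad, forces in N, time in s.
With the tool pointing down it reaches from about 0.35 to 0.9 m from the base axis. Payload 8.1 kg.
Tool frame: the origin (TCP) lies at the very end of the fingers, on their centre line; the grasp point (between the pads) lies 19 mm behind it (env.grip_depth is the distance from the TCP to the grasp point, in m); z points along the fingers, y is the line along which they close (so a half turn about z gives the same grasp; the last joint's range is limited). The gripper opens to 92 mm and grips with 3 to 60 N. Pads are 19 mm wide; open, the fingers measure 130 mm over their backs; the gripper's body (75 mm by 190 mm) begins 47 mm behind the grasp point.
Start: joints at [-1.221, 0.434, 0.025, 1.573, -0.012, 1.134, -0.075], TCP at [0.273, 0.562, 0.227] pointing down, gripper open.
Joint ranges: [-2.62, 2.62], [-0.44, 2.09], [-1.27, 1.32], [0.08, 2.57], [-1.32, 4.46], [0.12, 2], [-2.74, 2.74]. Speed limits (rad/s): [2.22, 2.22, 3.01, 3.01, 3.14, 3.14, 3.14].

INTERFACE

Orientations are given as a unit quaternion [w, x, y, z].
In Python, from rig import env, capture, get_calibration, order gives the robot as it stands. Calls block until the motion is done:
- env.move_pose(position, orientation): joint-space move of the TCP to a pose.
- env.servo_line(position, v=0.15, frame=None): straight line of the TCP; frame=None keeps the orientation; v is the mean speed in m/s.
- env.movej(angles): joint-space move.
- env.command_gripper(opening, f_grip=None): finger opening in m; f_grip is the grip in N (None keeps the last); returns when the fingers have stopped.
- env.hold(seconds).
- env.ik(position, orientation): joint angles nearest the present ones, or None.
- env.read_state(): the state.
- capture(name): name is "side" or "top"; returns (picture, depth): 384x512x3 uint8, red, green, blue; 384x512 float32, m along the optical axis (not along the pixel's ray), 0 where there is no reading.
- get_calibration(name): a dict with "vfov" (degrees; the focal length in pixels is half the picture's height over the tangent of half this angle, whatever the lens; pixels are square), "cx", "cy" (the principal point, pixels), "R" (3x3) and "t" (3): a world point X has camera coordinates R X + t. Camera axes: x right, y down, z forward; pixel columns grow to the right and rows downward; lengths in m; the calibration is good to about 2 mm. A picture is of the moment at which its call begins. get_calibration takes no time and is no camera call.
A pose or a line that the arm cannot do raises env.IKError and nothing moves.
- order.job_done(): hands the job in; it is judged then, once.
The state is a dict: "clock": time; "joints": joint angles; "qvel": joint speeds; "joint_torque": joint torques, N m; "tool_pos": TCP position; "tcp_rot": TCP orientation; "contact_force": force on the tool from outside, world axes, zero at the start; "torque": the same for the moment, N m; "width": finger opening in m; "grasp_force": force on a finger pad.
Only numpy, scipy, OpenCV 4.12 (cv2) and the standard library are available. Lean on these libraries where they do the work, as an engineer would, in place of code of your own. Each camera call takes 0.05 s, during which the arm holds its last target. There are 200 camera calls.

TASK

The belt-drive plate on the bench is waiting for a new belt. Throw its black-handled lock lever from the red notch into the middle notch, the one marked green, so that the tensioner is freed; then push the sprung blue tensioner arm back by its orange handle, past the ratchet click until its pointer is well over the green part of the scale, and finish while still holding it there: do not let go, because the arm springs back. Leave the lever in the green notch, and do not disturb the tin, the glue bottle or the screwdriver.

Things in the scene. Friction and masses are not known exactly. Their poses are not given: they have to be found in the camera images.
- drive: fixed grey plate 300 (x) by 400 (y) by 20 mm thick, bolted to the bench, origin at the centre of its underside; x points roughly away from the robot, y to its left. On its near left half stand two fixed aluminium pulleys (70 and 56 mm across, tops 60 mm above the bench); two dark housings with brass plungers (tops 46 mm) stand beside the pivots.
- lock_lever (a joint): turn of the lock lever about the vertical through lever_pivot, rad, 0 to 1.04, growing clockwise from above. Detent notches, gaps between low dark teeth with a painted patch behind each: 0 = red mark (tensioner blocked), 0.5 = green (free), 1.0 = yellow (free, but not wanted). A spring plunger centres it in the nearest notch; crests at 0.25 and 0.75; about 4 N at the handle moves it.
- lever_handle (a point): on the axis of the lever's upright black cylindrical handle (18 mm diameter, 45 to 117 mm above the bench), 95 mm above the bench, 90 mm from the pivot. At 0 it lies from the pivot towards the plate's -x and -y; as the joint grows it moves in an arc towards the plate's +y, 45 mm from notch to notch. The lever's white pointer points at the marks.
- lever_pivot (a point): fixed point on the lever's vertical turning axis, 95 mm above the bench, level with lever_handle
- tensioner (a joint): turn of the arm about tension_pivot, rad, 0 (sprung out) to 0.70 (end stop), growing clockwise from above. Blocked below 0.1 while the lever is at red. Spring: 6 N at the handle at 0, 13 N at 0.70. The ratchet pawl adds about 3 N from 0.23, crest 0.36, fully past at 0.49; it clicks but does not hold: let go, the arm springs back. Pointer over the green scale from 0.48 to the stop.
- tension_arm: the moving tensioner arm: blue bar 150 mm long and 20 mm wide (38 to 48 mm above the bench), black rubber idler roller 40 mm across under its end, upright orange handle above it, white pointer at its end. Origin on the pivot axis at the height of the bench; its x axis runs along the bar to the handle.
- tension_handle (a point): on the axis of the arm's upright orange cylindrical handle (18 mm diameter, 48 to 117 mm above the bench), 95 mm above the bench, 150 mm from the pivot. Pushing back moves it in an arc mostly along the plate's +x, 105 mm to the end stop.
- tension_pivot (a point): fixed point on the arm's vertical turning axis, 95 mm above the bench, level with tension_handle
- varnish_tin: bystander: loose round tin with yellow label, 72 mm across, 95 mm high, standing on the bench right of the plate; origin at the centre of its underside
- glue_bottle: bystander: loose white bottle with orange cap, 54 mm across, 150 mm high, standing left of the plate; origin at the centre of its underside
- screwdriver: bystander: loose screwdriver lying on the bench left of the plate, about 200 mm long along its x axis; origin at its underside

How it is judged:
On the way, in this order (a step that is already met when the one before it is completed fails the run):
1. the lock lever rests in the green notch (value of joint lock_lever between 0.38 and 0.62 rad and value of joint tensioner below 0.2 rad), for 0.3 s.
2. the tensioner arm is pushed past its click, pointer on green (value of joint tensioner above 0.47 rad), for 0.2 s.
At the end, for the whole second after the job is handed in: The robot is still holding the tensioner arm back past the click (joint above 0.47 rad, up to the stop), steady (under 0.1 rad/s) and pressed on by the robot with more than 3 N; the lock lever is in the green notch (0.38 to 0.62 rad); tin, bottle and screwdriver are within 30 mm of where they began (value of joint tensioner above 0.47 rad and velocity of joint tensioner between -0.1 and 0.1 rad/s and contact force between any of the fingers, the arm and tension_arm above 3 N and value of joint lock_lever between 0.38 and 0.62 rad and distance of each of varnish_tin, glue_bottle, screwdriver from where it was at the start of the episode below 0.03 m); the arm keeps its last pose, push and grip.
It fails at once if a bystander is knocked over or shoved away (distance of any of varnish_tin, glue_bottle, screwdriver from where it was at the start of the episode above 0.03 m or angle between any of varnish_tin, glue_bottle's own z axis and vertical above 0.5 rad).
It also fails if it takes over 40 s, if anything falls off the work surface, if the arm or the gripper's body presses on something with over 40 N, if the wrist force passes 120 N, or if a joint passes its speed limit or range.

## Working session

There is one attempt and no reset: what is moved stays moved. The work goes in short steps, each a Python script; the robot and the scene stay as the last script left them, time stands still between calls to the robot, and variables do not carry over. Pictures are saved under pics/ and viewed, at most 10 in all, crops included, and the job is handed in when it is done.

```bash
mkdir -p pics; ls
python3 - <<'E'
from rig import env,capture,get_calibration
import cv2,numpy as np
for n in("top","side"):
    p,d=capture(n); np.savez(f"pics/{n}0.npz",p=p,d=d)
    cv2.imwrite(f"pics/{n}0.png",p[:,:,::-1]); c=get_calibration(n); print(n,c["vfov"],c["cx"],c["cy"],c["R"],c["t"],{k:v for k,v in c.items() if k not in("vfov","cx","cy","R","t")})
s=env.read_state(); print(s["clock"],s["tool_pos"],s["tcp_rot"],s["contact_force"])
E
```

```text
pics
top 49.85017189429847 254.12377059562374 189.7738246524047 [[ 0.06887606 -0.99760055  0.00701681]
 [-0.97385559 -0.06875955 -0.21651191]
 [ 0.21647487  0.00807912 -0.97625476]] [-0.02601535  0.58476096  0.88231148] {}
side 49.02880654956804 250.73648895296682 190.6574051540443 [[-0.97473586 -0.22304916 -0.01179332]
 [-0.1385199   0.64507101 -0.75146232]
 [ 0.17522057 -0.73084366 -0.65967059]] [0.56826892 0.15224945 0.85150276] {}
0.1 [0.2732746  0.56158957 0.22598849] [-1.19080043e-04  2.24537694e-01  9.74465125e-01 -7.27502050e-04] [-0.03410455  0.07285132  0.5350206 ]
```

View pics/top0.png

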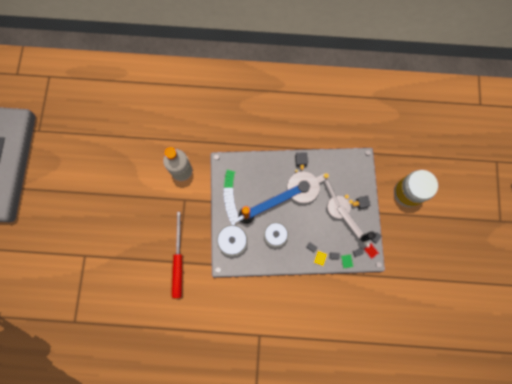

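View pics/side0.png

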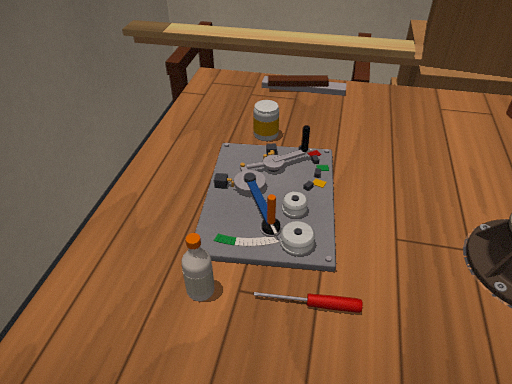

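The top view shows the lever pivot near (339,208), its black handle near (372,237), the red, green and yellow marks at (371,251), (347,262) and (320,258), the arm pivot at (304,187) and the orange handle at (246,211). In the side view the black handle's top is at (306,128) and the orange handle's top is at (271,197). Next I turn these into world positions.

```bash
cat > h.py <<'E'
import numpy as np,cv2
from rig import get_calibration
def cam(n):
    c=get_calibration(n); return c,192/np.tan(np.radians(c["vfov"])/2),np.array(c["R"]),np.array(c["t"])
def plane(n,u,v,z):
    c,f,R,t=cam(n); o=-R.T@t; d=R.T@np.array([(u-c["cx"])/f,(v-c["cy"])/f,1]); return o+d*(z-o[2])/d[2]
def cloud(n,d):
    c,f,R,t=cam(n); v,u=np.mgrid[:384,:512]
    return (np.dstack([(u-c["cx"])/f*d,(v-c["cy"])/f*d,d])-t)@R
E
python3 - <<'E'
from h import *
np.set_printoptions(precision=4,suppress=True)
for n,box in(("top",(205,390,145,285)),("side",(195,345,110,275))):
    a=np.load(f"pics/{n}0.npz"); p,d=a["p"],a["d"]; X=cloud(n,d)
    hsv=cv2.cvtColor(p,cv2.COLOR_RGB2HSV); H,S,V=cv2.split(hsv)
    m0=np.zeros(H.shape,bool); m0[box[2]:box[3],box[0]:box[1]]=1; m0&=d>0
    Z=X[...,2]
    for name,m in dict(orange=(H<16)&(H>3)&(S>180)&(Z>.05)&(Z<.13),black=(V<70)&(Z>.055)&(Z<.13),blue=(H>100)&(H<125)&(S>130),red=((H<4)|(H>176))&(S>150)&(Z<.04),green=(H>50)&(H<80)&(S>130),yellow=(H>20)&(H<32)&(S>180)&(Z<.04),
        pul=(V>120)&(S<40)&(Z>.05)).items():
        m=m&m0; k,lab,st,ce=cv2.connectedComponentsWithStats(m.astype(np.uint8))
        for i in range(1,k):
            if st[i,4]>8: q=X[lab==i]; print(n,name,st[i],ce[i].round(1),"mean",q.mean(0),"zmax",q[:,2].max(), "top",q[q[:,2]>q[:,2].max()-.006].mean(0))
for u,v in((211,154),(371,150),(382,270),(213,276)): print("corner",plane("top",u,v,.02))
print("piv",plane("top",304,187,.048),plane("top",339,207,.04))
a=np.load("pics/top0.npz"); X=cloud("top",a["d"])
for u,v in((304,187),(339,207),(304,196),(275,198),(372,237),(355,225),(290,265)): print(u,v,X[v,u])
im=cv2.resize(a["p"][140:290,200:395],None,fx=4,fy=4,interpolation=cv2.INTER_CUBIC); cv2.imwrite("pics/topcrop.png",im[:,:,::-1])
E
```

```text
top orange [243 211   6   7  18] [246.1 214.6] mean [0.5224 0.0283 0.0906] zmax 0.11903429212534004 top [0.524  0.0247 0.1169]
top black [361 233  15   8  82] [368.2 236.4] mean [ 0.4917 -0.237   0.1015] zmax 0.12186138375233813 top [ 0.4925 -0.2398  0.1176]
top blue [251 187  49  31 374] [273.6 201.4] mean [ 0.5645 -0.0321  0.0481] zmax 0.05351179601980422 top [ 0.5636 -0.0313  0.0492]
top red [365 245  13  13  95] [370.9 251. ] mean [ 0.4684 -0.2658  0.0217] zmax 0.025326203969446754 top [ 0.4683 -0.2654  0.0219]
top green [225 171   9  16 102] [228.8 178.7] mean [0.6178 0.0779 0.0211] zmax 0.026103049073224745 top [0.6173 0.0779 0.022 ]
top green [342 255  10  12  93] [346.7 260.9] mean [ 0.4417 -0.2099  0.0218] zmax 0.02660121117516144 top [ 0.4412 -0.2098  0.0224]
top yellow [315 252  11  13 106] [320.  257.9] mean [ 0.4441 -0.1481  0.0218] zmax 0.02570459792241423 top [ 0.4436 -0.1481  0.0221]
top pul [299 180  11  10  26] [305.3 182.8] mean [ 0.6123 -0.1028  0.0544] zmax 0.057088088504136415 top [ 0.612  -0.1031  0.0545]
top pul [264 222  25  24 435] [275.9 233.7] mean [ 0.489
[... 1738 characters left out ...]
 top [ 0.4918 -0.0364  0.0556]
side pul [281 221  33  26 609] [297.1 233.8] mean [0.4716 0.0642 0.0551] zmax 0.06084917844971501 top [0.4719 0.061  0.0561]
side pul [195 256  15  16 106] [200.6 263. ] mean [0.6233 0.2126 0.1012] zmax 0.11508065388718494 top [0.6302 0.2121 0.1117]
corner [0.6769 0.1265 0.02  ]
corner [ 0.7151 -0.2645  0.02  ]
corner [ 0.4267 -0.2921  0.02  ]
corner [0.3863 0.0952 0.02  ]
piv [ 0.6036 -0.1009  0.048 ] [ 0.5634 -0.1854  0.04  ]
304 187 [ 0.6023 -0.1003  0.0531]
339 207 [ 0.5621 -0.184   0.0465]
304 196 [ 0.5835 -0.1025  0.0417]
275 198 [ 0.5728 -0.0348  0.0474]
372 237 [ 0.4892 -0.2411  0.1163]
355 225 [ 0.5227 -0.2217  0.0467]
290 265 [ 0.4231 -0.0793  0.0245]
```

View pics/topcrop.png

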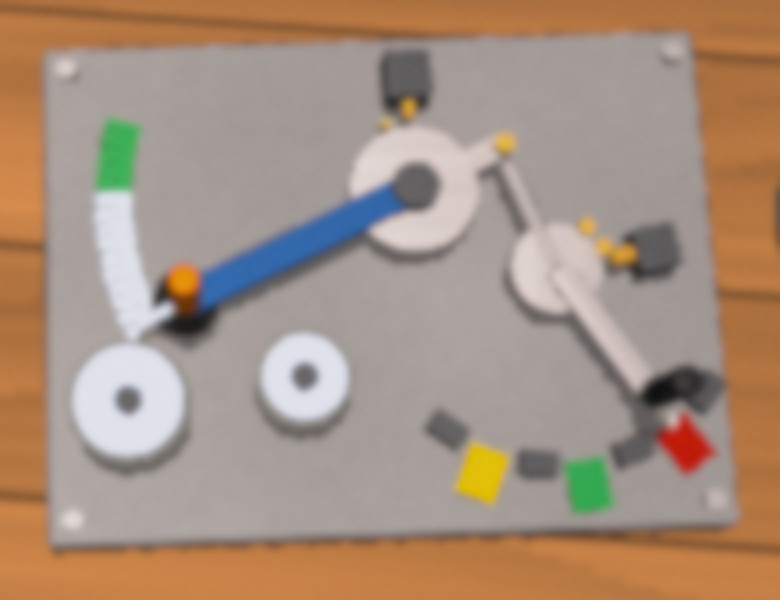

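Positions agree between views: lever pivot about (0.5625, -0.185), tension pivot about (0.603, -0.1005). At joint zero the handles lie at about -140.3° and 120.2° from their pivots. Now the lever.

```bash
cat >> h.py <<'E'
from rig import env,capture
from scipy.spatial.transform import Rotation as Ro
LP=np.array([.5625,-.185]);TP=np.array([.603,-.1005]);np.set_printoptions(precision=4,suppress=True)
def quat(a):  # tool down, closing axis at world angle a; half-turn with the smaller wrist angle
    y=np.array([np.cos(a),np.sin(a),0]);z=np.array([0,0,-1.]);q=Ro.from_matrix(np.column_stack([np.cross(y,z),y,z])).as_quat()
    return q[[3,0,1,2]]
def pick(p,a):
    c=[(abs(j[6]),k) for k in(0,1) if (j:=env.ik(p,quat(a+k*np.pi))) is not None]; print(c)
    return quat(a+min(c)[1]*np.pi)
def at(P,r,a0,th,z): b=a0-th; return np.array([P[0]+r*np.cos(b),P[1]+r*np.sin(b),z])
lev=lambda th,z=.075: at(LP,.09,np.radians(-140.3),th,z)
ten=lambda th,z=.075: at(TP,.15,np.radians(120.2),th,z)
def st(): 
    s=env.read_state(); print("t%.2f"%s["clock"],s["tool_pos"],"F",s["contact_force"],"w%.4f g%.1f"%(s["width"],s["grasp_force"]))
E
python3 - <<'E'
from h import *
q=pick(lev(0,.2),np.radians(115))
env.move_pose([.4,.1,.32],q); st()
env.move_pose(lev(0,.19),q); env.servo_line(lev(0),v=.1); st()
env.command_gripper(.016,15); st()
for th in np.arange(.1,.51,.1): env.servo_line(lev(th),v=.06); st()
p,d=capture("side"); cv2.imwrite("pics/lev1.png",p[80:290,170:370,::-1].repeat(3,0).repeat(3,1)[:600])
E
```

```text
[(np.float64(2.734424536171686), 0), (np.float64(0.2660738810633721), 1)]
t1.88 [0.4001 0.1008 0.32  ] F [-0.038  -0.3905 -0.1808] w0.0918 g0.0
t4.58 [ 0.4936 -0.2427  0.0756] F [-0.6267  0.548   0.2359] w0.0917 g0.0
t5.75 [ 0.4932 -0.2424  0.075 ] F [-0.6645  0.9649 -0.633 ] w0.0178 g15.0
t6.05 [ 0.4872 -0.2356  0.075 ] F [-1.5623 -3.2814 -2.3255] w0.0174 g15.0
t6.35 [ 0.4819 -0.2279  0.075 ] F [-5.2793 -2.8706  0.4684] w0.0179 g15.0
t6.65 [ 0.478  -0.2191  0.075 ] F [-6.3924 -0.1343  4.8914] w0.0177 g15.0
t6.95 [ 0.4754 -0.2099  0.075 ] F [-4.9564  2.3542  5.3854] w0.0175 g15.0
t7.25 [ 0.474  -0.2015  0.0751] F [-4.4418 -0.6051  3.7573] w0.0176 g15.0
```

View pics/lev1.png

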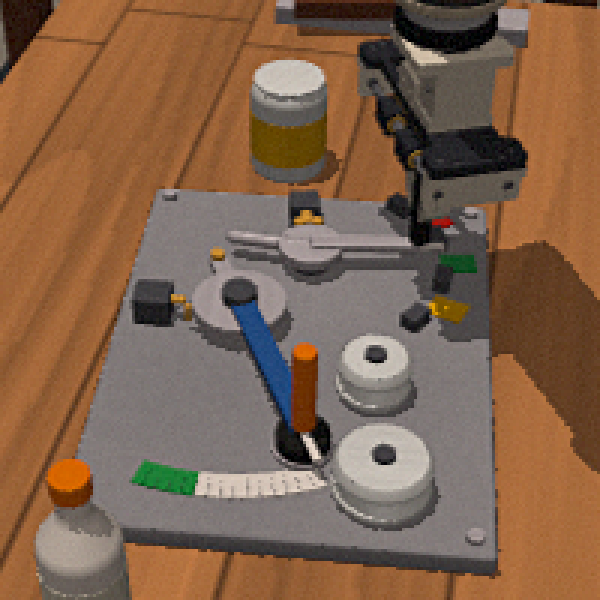

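The side crop shows the lever bar turned to the green side (handle at about (420,235) in the crop) and the orange handle still out. I'll release, lift and check that the lever has settled.

Run:
```python
from h import *
env.command_gripper(.06); env.hold(.2); env.servo_line(lev(.5,.2),v=.2)
q=pick(ten(0,.2),np.radians(13)); env.command_gripper(.085)
env.move_pose(ten(0,.2),q); st()
out=[]
for n in("top","side"):
    p,d=capture(n); np.savez(f"pics/{n}1.npz",p=p,d=d); X=cloud(n,d)
    H,S,V=cv2.split(cv2.cvtColor(p,cv2.COLOR_RGB2HSV)); r=np.hypot(X[...,0]-LP[0],X[...,1]-LP[1])
    m=(V<75)&(d>0)&(X[...,2]>.06)&(X[...,2]<.125)&(r>.07)&(r<.11)
    if m.any():
        c=X[m].mean(0)[:2]-LP; print(n,m.sum(),c+LP,"lever",np.radians(-140.3)-np.arctan2(c[1],c[0]))
    out.append(cv2.resize(p,(400,300)))
cv2.imwrite("pics/chk2.png",np.hstack(out)[:,:,::-1])
```

```text
[(np.float64(0.5068199332246427), 0), (np.float64(2.4973958036830073), 1)]
t10.70 [0.5274 0.0277 0.2001] F [ 0.5453 -0.7597  0.7174] w0.0852 g0.0
top 49 [ 0.4731 -0.1968] lever 0.5615427938232544
side 75 [ 0.4755 -0.1936] lever 0.5948544188540095
```

View pics/chk2.png

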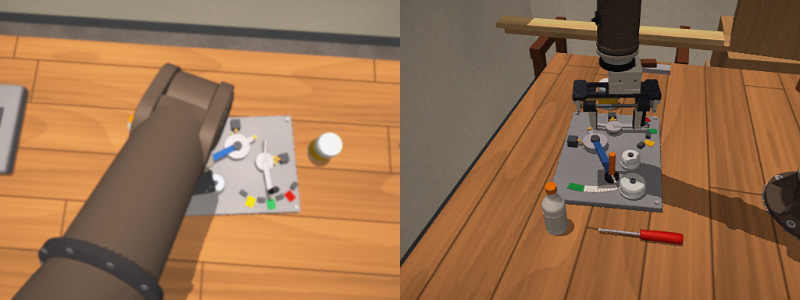

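The lever now lies along the line to the green mark. It measures 0.56 and 0.59 rad, but the same mask read about 0.06 too high at the red notch, so it sits at about 0.50–0.53. The bystanders look untouched. Next is the tensioner.

Run:
```python
from h import *
env.servo_line(ten(0),v=.1); st()
env.command_gripper(.016,35); st()
for th in np.arange(.1,.61,.1): env.servo_line(ten(th),v=.07); st()
env.hold(.3); st()
p,d=capture("side"); cv2.imwrite("pics/ten3.png",p[80:280,170:370,::-1].repeat(3,0).repeat(3,1))
X=cloud("side",d); H,S,V=cv2.split(cv2.cvtColor(p,cv2.COLOR_RGB2HSV))
m=(H>100)&(H<125)&(S>130)&(abs(X[...,2]-.047)<.01)&(np.hypot(X[...,0]-TP[0],X[...,1]-TP[1])<.18)
c=X[m][:,:2]; v=np.linalg.svd(c-c.mean(0))[2][0]; v*=np.sign(v[1]); w=c.mean(0)-TP
print(m.sum(),"arm",np.radians(120.2)-np.arctan2(v[1],v[0]),np.radians(120.2)-np.arctan2(w[1],w[0]))
```

```text
t12.20 [0.528  0.0291 0.0755] F [0.3648 0.1994 0.8529] w0.0851 g0.0
t13.29 [0.5314 0.0298 0.0755] F [ 14.4913   2.1319 -10.6866] w0.0173 g35.0
t13.66 [0.5398 0.0351 0.0753] F [-8.0058 -2.4138 11.2344] w0.0169 g35.0
t14.03 [0.5531 0.0419 0.0752] F [-9.1959  1.0618 15.4559] w0.0172 g35.0
t14.39 [0.5668 0.0472 0.0751] F [-13.005    4.8719  16.9849] w0.0171 g35.0
t14.76 [0.5819 0.0509 0.075 ] F [-10.3653   7.5884  14.2761] w0.0173 g35.0
t15.12 [0.5966 0.0528 0.0748] F [-10.4037   8.9029  12.2155] w0.0174 g35.0
t15.49 [0.6111 0.053  0.0746] F [-13.6191  10.909   12.9342] w0.0171 g35.0
t15.79 [0.6109 0.053  0.0746] F [-12.3263   9.6761  13.2009] w0.0176 g35.0
34 arm 0.6940595632182722 0.4587893292252745
```

View pics/ten3.png

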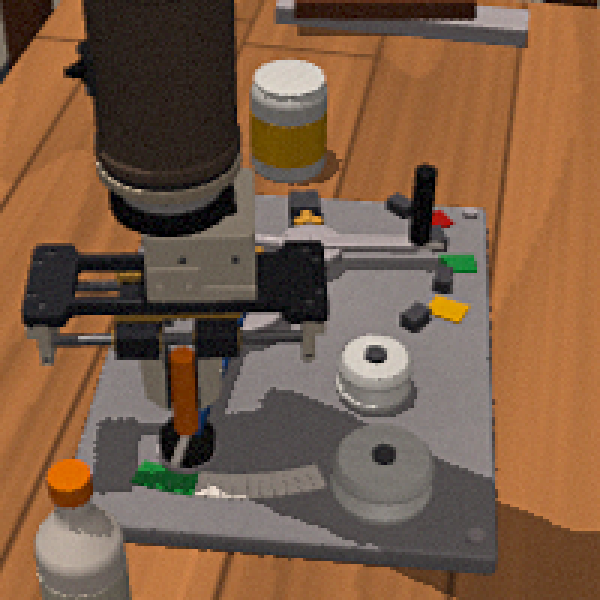

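The pointer tip, at about (183,462) in the crop, is over the green band (135–195) but only just inside its near edge. The lever stands at green. I'll push a little further, confirm it's steady, then hand in.

Run:
```python
from h import *
p0=env.read_state()["tool_pos"]
env.servo_line(ten(.65)+[0,.001,0],v=.04); env.hold(.5); st(); env.hold(.3); st()
p,d=capture("side"); cv2.imwrite("pics/ten4.png",p[150:270,190:350,::-1].repeat(4,0).repeat(4,1))
```

```text
t16.68 [0.6181 0.053  0.0746] F [-13.2819   9.6468  12.1425] w0.0173 g35.0
t16.98 [0.6181 0.053  0.0746] F [-12.4913   9.1425  11.9924] w0.0176 g35.0
```

View pics/ten4.png

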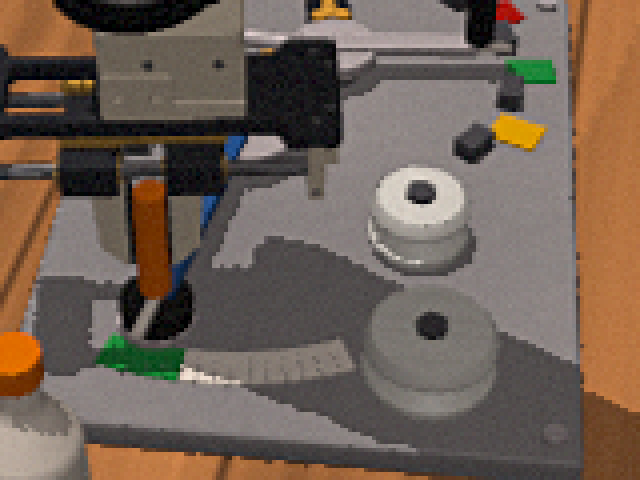

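The pointer tip, at about (138,338), is now well inside the green band (97–185). The lever is still at green and the arm is steady under about 12 N, so I'm handing in.

```bash
python3 -c "
from rig import order
print(order.job_done())"
```

```text
the job is handed in; nothing more can be done
None
```

I handed the job in at about 17 s on the robot's clock with the lever in the green notch and the gripper still holding the tensioner arm back, steady, its pointer well over the green scale; I saw no sign the tin, bottle or screwdriver moved, and no verdict came back.

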